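Turn the photometer standard and hold the slide at the index

ROBOT

A 6-joint arm with a two-finger parallel gripper is mounted at the origin on a cart in front of the work surface, level with it; the furniture and walls round the work are solid. World frame = base frame: x ahead of the robot, y to its left, z up, the work surface at z = 0. Lengths are in m, angles in degrees, forces in N, time in s.
With the tool pointing down it reaches from about 0.375 to 0.9 m from the base axis. Payload 3.1 kg.
Tool frame: the origin (TCP) lies at the very end of the fingers, on their centre line; the grasp point (between the pads) lies 19 mm behind it; z points along the fingers, y is the line along which they close (so a half turn about z gives the same grasp; the last joint's range is limited). The gripper opens to 87 mm and grips with 3 to 60 N. Pads are 19 mm wide; open, the fingers measure 117 mm over their backs; the gripper's body (75 mm by 190 mm) begins 51 mm behind the grasp point.
Start: joints at [54.288, 30.224, 82.088, -0, 67.689, -10.227], TCP at [0.269, 0.564, 0.223] pointing down, gripper open.
Joint ranges: [-176.69, 176.69], [-43.24, 126.21], [12.49, 139.97], [-82, 262], [0, 151.66], [-163.58, 163.58]. Speed limits (degrees/s): [159.86, 159.86, 180, 180, 180, 180].

INTERFACE

Orientations are given as a 3x3 rotation matrix whose columns are the frame's x, y, z axes.
In Python, from rig import bot gives the robot as it stands.
- The arm moves only by the tool move_arm, never from a script. Its argument "increments" is a list of rows, each an object with "xyz": the shift along the tool's x, y, z in mm, a list of three; "roll": the turn about the tool's z in rad; "grip": the opening in per cent of the stroke, from 0 (shut) to 100 (fully open). A call has 1 to 5 rows; each row shifts and turns the commanded pose from where the row before left it, along the tool's axes as they then stand; what a row does not reach is not made up. A row lasts 1/12 s, in which the tool goes at most 41.7 mm and 7.16 degrees, less where a joint would pass 70% of its speed; a pose out of reach is approached as far as the arm can. A call is refused whole if a number of a shift passes 41.7 or a number of a turn 0.125, either way. A call with a gripper value outside its range is refused whole. The fingers move at their own pace and stop on an object; the grip force is fixed at half the most. Time passes only in rows, so rows that do not move let the fingers close. It gives the time, the measured TCP pose, the force, the opening and the grip force at its end, in the units of the state.
- bot.read_state(): the state, without advancing time (a new reading comes with each control period).
- bot.capture(name): name is "side" or "top"; returns (picture, depth): 400x640x3 uint8, red, green, blue; 400x640 float32, m along the optical axis (not along the pixel's ray), 0 where there is no reading.
- bot.camera_model(name): a dict with "intrinsics" (3x3 intrinsics, pixels), "rvec" (rotation vector, rad) and "tvec" (3), from world to camera coordinates, as OpenCV has them. Camera axes: x right, y down, z forward; pixel columns grow to the right and rows downward; lengths in m; the calibration is good to about 2 mm. A picture is of the moment at which its call begins. camera_model takes no time and is no camera call.
- bot.hand_in(): hands the job in; it is judged then, once.
Trained networks look in the newest picture that a camera, given by its name, has taken for a name from the list of things; names that differ only in an ending like _2 or _b are one class to them, and where a whole thing is asked for, a point or a joint stands for the part that bears it (a point fixed in the world has none). Each returns a list of dicts, best first, with "conf" (0 to 1); they miss things now and then, are a little off and sometimes report something else, mostly with a low value. They report only what shows in the picture. A call takes as long as a camera call. They do not tell look-alikes from the thing itself.
- bot.spot_in(label, camera): "at" ([x, y, z] in m, in the coordinates of the camera as it stood for that picture, good to about 4 mm: the middle of the surface that is visible of it).
- bot.trace(label, camera): "mask" (400x640 bool, what is visible of it).
The state is a dict: "time_s": time; "joint_positions": joint angles; "qvel": joint speeds; "tau": joint torques, N m; "position": TCP position; "tcp_rot": TCP orientation; "force": force on the tool from outside, world axes, zero at the start; "moment": the same for the moment, N m; "opening": opening from 0.0 (shut) to 1.0 (fully open); "grasp_force": force on a finger pad.
Only numpy, scipy, OpenCV 4.12 (cv2) and the standard library are available. Lean on these libraries where they do the work, as an engineer would, in place of code of your own. Each camera call takes 0.05 s, during which the arm holds its last target. There are 200 camera calls.

TASK

The dark reading with the blank sides of the amber glass standard in the light path is done. Lift the standard out of the photometer's well, give it a quarter turn so that its two amber windows lie in the light path (the yellow line on its cap in line with the yellow marks beside the well) and seat it fully home again; only then pull the spring-return slide at the front out by its black grip until its pointer stands on the red index, and keep it there: finish while still gripping it, because the slide springs shut when let go. Leave the index and the other things on the bench as they are.

Things in the scene. Friction and masses are not known exactly. Their poses are not given: they have to be found in the camera images.
- photometer: Bench photometer, fixed: cream lamp housing at its right (-y), black cell block in the middle, cream detector housing at its left, tops 70 to 72 mm above the bench, base plate 136 (x) x 196 (y) mm. Origin: centre of its underside. Front is its -x side, toward the robot; z up. The light path runs along its y through the well. Lamp housing's front face, where the slide comes out, at x = -62 mm.
- well_floor (a point): Centre of the well's floor, 27 mm above the bench; axes as the photometer's. The well is 27 x 27 mm, square to these axes, 45 mm deep, with a 4 mm lead-in chamfer; its mouth is in the flat top of the cell block, 72 mm above the bench. Yellow marks beside the mouth lie along the light path (y).
- standard: Check standard, a square column 25 x 25 x 78 mm, 0.12 kg, black with grey cap. Origin: centre of its underside; z up. Amber windows on its +y and -y sides, +x and -x blank; the yellow line on the cap runs along its y. Starts in the well, 33 mm standing out, windows a quarter turn off the light path; grip it on any flat sides. Right when its y lies along the photometer's y, either way round.
- slide_grip (a point): Upright black plate on the slide's end, 12 mm thick (photometer x), 26 wide (y), 52 tall, its top 85 mm above the bench. The point: mid-plate, 65 mm above the bench, 20 mm below the top, 17 mm above the axis of the 8 mm rod; axes as the photometer's. At home 40 mm of room between its back and the lamp housing; in that gap only the rod and a bushing 22 mm across, so a finger fits above the rod.
- slide (a joint): Pull of the slide in m: 0 home (shut), grows as it is pulled straight out along the photometer's -x, stop at 0.055. The spring pulls it back with about 4 N at home, rising by 1.1 N per cm (about 8 N at 40 mm).
- pointer (a point): Tip of the white pointer with a red line, fixed to the grip plate's right (-y) side, over the scale arm; moves with the slide. Axes as the photometer's.
- index_line (a point): White line in the middle of the red index clip (7 mm wide along x) on the scale arm, an aluminium strip 33 mm right (-y) of the slide, 40 mm above the bench. It marks where the pointer must stand: 20 to 42 mm out from the pointer's home place, different each time. Axes as the photometer's; the pointer is right when both have the same x in these axes.
- timer: White bench timer with coloured keys, 62 x 66 x 20 mm, loose; to be left alone. Origin: centre of its underside.
- petri_dish: Round petri dish, 61 mm across, 15 mm high, loose; to be left alone. Origin: centre of its underside.
- small_bottle: Small white bottle with yellow cap, 40 mm across, 75 mm high, loose; to be left alone. Origin: centre of its underside.
Mind the look-alikes: they are no part of the job. Of the things that look like the standard, the middle-sized one is meant.

How it is judged:
By the outcome, as a careful person would: the job done as asked, in the order asked, and still so for the second after the job is handed in, while the arm keeps its last pose, push and grip.
It also fails if it takes over 56 s, if anything falls off the work surface, if the arm or the gripper's body presses on something with over 40 N, if the wrist force passes 120 N, or if a joint passes its speed limit or range.

## Working session

There is one attempt and no reset: what is moved stays moved. The work goes in short steps, Python scripts to look and compute and a tool call to move; the robot and the scene stay as the last step left them, time stands still between calls to the robot, and variables do not carry over. Pictures are saved under pics/ and viewed, at most 10 in all, crops included, and the job is handed in when it is done.

Besides the shell and the picture viewer there is one more tool, called after ">>>" as name([rows], argument=value, ...), one row to a line, values as JSON. move_arm: Moves the arm, as the interface text tells. Its arguments: {"type":"object","properties":{"increments":{"type":"array"}},"required":["increments"]}

```bash
ls; mkdir -p pics; cat > h.py <<'E'
import numpy as np, cv2
from rig import bot
def cam(n):
    m=bot.camera_model(n);K=np.array(m["intrinsics"]);R=cv2.Rodrigues(np.array(m["rvec"],float))[0];t=np.array(m["tvec"],float).ravel()
    return K,R,t
def cloud(n,d):
    K,R,t=cam(n);v,u=np.mgrid[:400,:640]
    p=np.stack([(u-K[0,2])/K[0,0]*d,(v-K[1,2])/K[1,1]*d,d],-1)
    return (p-t)@R   # world
def toworld(n,p):
    K,R,t=cam(n);return R.T@(np.array(p)-t)
def proj(n,P):
    K,R,t=cam(n);q=R@np.array(P)+t;q=K@q;return q[:2]/q[2]
E
python3 - <<'E'
from h import *
for n in("top","side"):
    a,d=bot.capture(n);np.savez(f"{n}0.npz",a=a,d=d);cv2.imwrite(f"pics/{n}0.png",a[...,::-1])
    K,R,t=cam(n);print(n,K[0,0],-R.T@t,R[2])
    for l in("photometer","standard","slide_grip","pointer","index_line","well_floor"):
        print(l,[(round(o["conf"],2),toworld(n,o["at"]).round(3),proj(n,toworld(n,o["at"])).round()) for o in bot.spot_in(l,n)])
E
```

```text
pics
top 496.747198270244 [ 0.55336194 -0.07323665  1.09806003] [ 0.07327032 -0.01622134 -0.99718019]
photometer [(0.62, array([ 0.599, -0.206,  0.071]), array([371., 218.]))]
standard [(0.74, array([ 0.605, -0.19 ,  0.108]), array([365., 214.])), (0.69, array([ 0.741, -0.131,  0.108]), array([334., 147.]))]
slide_grip [(0.72, array([ 0.495, -0.233,  0.056]), array([384., 268.]))]
pointer [(0.69, array([ 0.492, -0.237,  0.057]), array([386., 270.]))]
index_line []
well_floor [(0.81, array([ 0.594, -0.209,  0.071]), array([372., 220.])), (0.64, array([ 0.494, -0.238,  0.058]), array([387., 268.]))]
side 516.0714378114145 [-0.11071533 -1.1091596   0.52263236] [ 0.53825607  0.77820455 -0.32353992]
photometer [(0.8, array([ 0.563, -0.259,  0.052]), array([355., 239.]))]
standard [(0.78, array([ 0.733, -0.148,  0.065]), array([380., 205.])), (0.77, array([ 0.573, -0.362,  0.027]), array([388., 264.])), (0.63, array([ 0.598, -0.207,  0.088]), array([353., 214.]))]
slide_grip [(0.83, array([ 0.486, -0.241,  0.056]), array([323., 243.]))]
pointer [(0.62, array([ 0.488, -0.238,  0.052]), array([323., 244.]))]
index_line [(0.24, array([ 0.486, -0.235,  0.054]), array([321., 243.]))]
well_floor [(0.7, array([ 0.489, -0.238,  0.053]), array([323., 243.])), (0.68, array([ 0.567, -0.26 ,  0.055]), array([357., 237.]))]
```

```bash
python3 - <<'E'
import cv2
t=cv2.imread("pics/top0.png");s=cv2.imread("pics/side0.png")
cv2.imwrite("pics/t1.png",cv2.resize(t[110:310,270:470],(600,600),interpolation=cv2.INTER_CUBIC))
cv2.imwrite("pics/s1.png",cv2.resize(s[150:300,270:470],(800,600),interpolation=cv2.INTER_CUBIC))
E
```

```text
(no output)
```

View pics/t1.png

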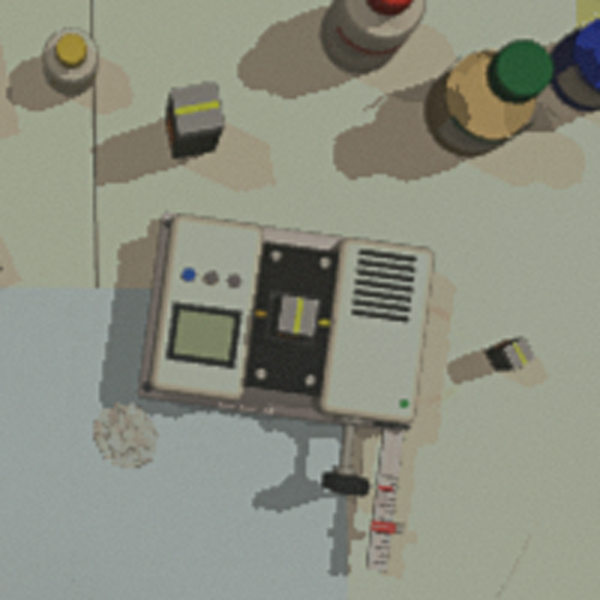

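View pics/s1.png

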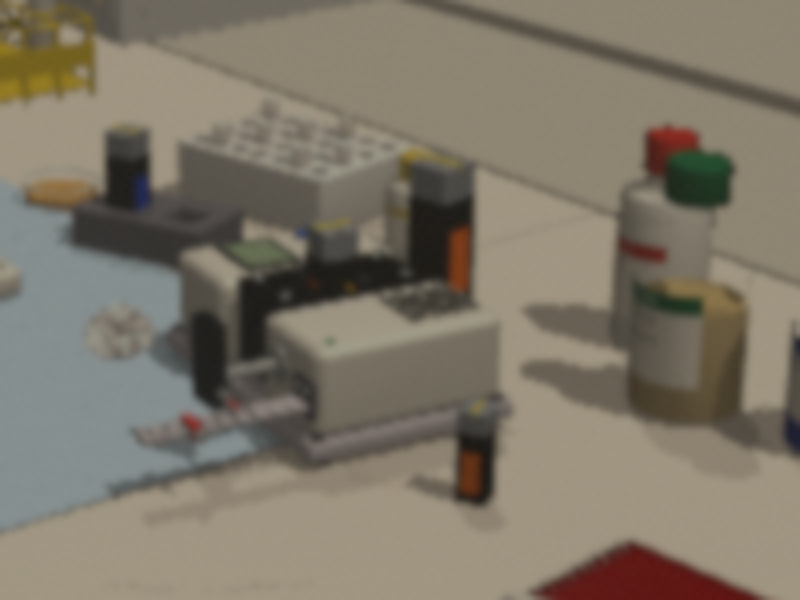

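View pics/side0.png

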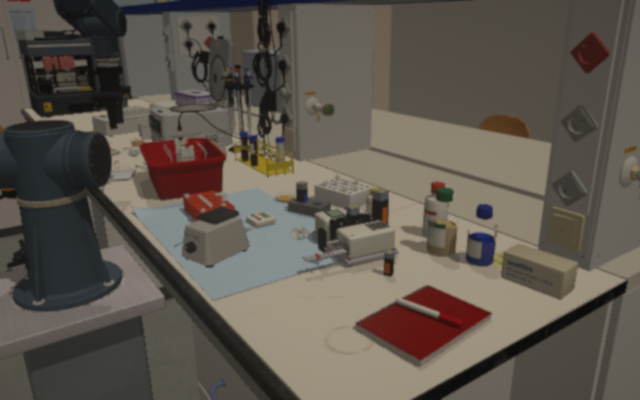

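The standard look-alikes in the top view are:
- the one in the photometer well, about (369,215)
- a tall one behind, about (335,148), with orange windows
- a small one at the right, about (441,228)
- a blue-windowed one in a dark holder, side view about (302,192)

The middle-sized one is the one in the well. Its yellow line runs across the light path. The red clip is at top px about (398,286) and the pointer at about (400,272). Next I'll take accurate measurements.

```bash
cat > m.py <<'E'
from h import *
def ray(n,uv,z):
    K,R,t=cam(n);r=R.T@np.linalg.inv(K)@[uv[0],uv[1],1];c=-R.T@t
    return c+r*(z-c[2])/r[2]
def avg(n,k):
    A=[];D=[]
    for i in range(k):
        a,d=bot.capture(n);A.append(a.astype(float));D.append(np.where(d>0,d,np.nan))
    return np.mean(A,0),np.nanmedian(D,0)
E
python3 - <<'E'
from m import *
a,d=avg("top",6);np.savez("topavg.npz",a=a,d=d)
P=cloud("top",d);x,y,z=P[...,0],P[...,1],P[...,2]
roi=(abs(x-.6)<.12)&(abs(y+.2)<.14)
print("table z",np.nanmedian(z[(z<.02)&roi]))
def rect(m,nm):
    m=cv2.morphologyEx(m.astype(np.uint8),cv2.MORPH_OPEN,np.ones((3,3)));n,l,s,c=cv2.connectedComponentsWithStats(m)
    i=1+np.argmax(s[1:,4]);q=P[l==i][:,:2].astype(np.float32);r=cv2.minAreaRect(q*1000);print(nm,np.round(r[0],1),np.round(r[1],1),r[2],"medz",np.median(P[l==i][:,2]));return l==i
m=rect(roi&(z>.058)&(z<.08),"tops")
s=rect((abs(x-.6)<.05)&(abs(y+.2)<.04)&(z>.09)&(z<.12),"std")
rect((abs(x-.49)<.03)&(abs(y+.23)<.05)&(z>.07)&(z<.095),"grip")
h=cv2.cvtColor(a.astype(np.uint8),cv2.COLOR_RGB2HSV).astype(int)
u0,v0=360,210
red=(a[...,0]-np.maximum(a[...,1],a[...,2]))
sub=red[255:310,385:415];
n,l,st,c=cv2.connectedComponentsWithStats((sub>25).astype(np.uint8))
for i in range(1,n):
    w=np.where(l==i,sub,0);v,u=np.mgrid[255:310,385:415];uv=((w*u).sum()/w.sum(),(w*v).sum()/w.sum());print("red",st[i],np.round(uv,2),ray("top",uv,.045).round(4),"depthz",np.nanmedian(z[255:310,385:415][l==i]).round(4))
yel=np.minimum(a[...,0],a[...,1])-a[...,2]
sub=yel[195:235,345:390];n,l,st,c=cv2.connectedComponentsWithStats((sub>45).astype(np.uint8))
for i in range(1,n):
    w=np.where(l==i,sub,0);v,u=np.mgrid[195:235,345:390];uv=((w*u).sum()/w.sum(),(w*v).sum()/w.sum());print("yel",st[i],np.round(uv,2),ray("top",uv,.072).round(4),ray("top",uv,.105).round(4))
    if st[i][4]>12: 
        q=np.array([ray("top",(uu,vv),.105)[:2] for vv,uu in zip(v[l==i],u[l==i])],np.float32);L=cv2.fitLine(q,cv2.DIST_L2,0,.01,.01).ravel();print("line dir",np.degrees(np.arctan2(L[1],L[0])))
c=a[165:320,315:430].astype(np.uint8)
cv2.imwrite("pics/t2.png",cv2.resize(c[85:155,45:115,::-1],(595,595),interpolation=cv2.INTER_CUBIC))
E
```

```text
table z 0.0003974473696234405
tops [ 602.4 -198.4] [186.1 127.8] 81.17586517333984 medz 0.07176617209350446
std [ 604.4 -197.3] [24.1 24.5] 79.74597930908203 medz 0.10641260001916868
grip [ 490.  -231.8] [25.  12.4] 86.73836517333984 medz 0.08595103481559126
red [11 17  5  2  9] [398.14 272.33] [ 0.4846 -0.2639  0.045 ] depthz 0.0451
red [ 9 28  8  5 33] [397.56 285.21] [ 0.4577 -0.2618  0.045 ] depthz 0.0435
yel [23 14  3 12 24] [369.  214.8] [ 0.6058 -0.2021  0.072 ] [ 0.6041 -0.198   0.105 ]
line dir -8.464689
yel [11 19  2  1  2] [356.51 214.  ] [ 0.6079 -0.1762  0.072 ] [ 0.6061 -0.1729  0.105 ]
yel [31 21  4  3  8] [377.54 217.  ] [ 0.6009 -0.2197  0.072 ] [ 0.5994 -0.215   0.105 ]
```

View pics/t2.png

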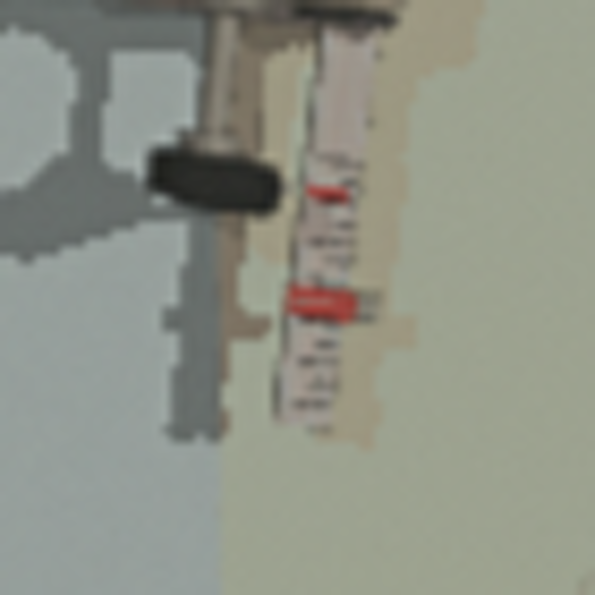

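The crop shows the pointer's red line at about (398,272) and the clip with its white line at about (398,285). That puts the clip roughly 27 mm away. Now I'll check the path and get a side-view estimate.

```bash
python3 - <<'E'
from m import *
s=bot.read_state();print(s["time_s"],np.round(s["tcp_rot"],3).tolist(),s["position"],s["opening"])
f=np.load("topavg.npz");P=cloud("top",f["d"]);T=np.array([[.269,.564],[.604,-.198]])
u=(T[1]-T[0])/.832;q=P[...,:2]-T[0];al=q@u;pe=q@[-u[1],u[0]]
for k in np.arange(.0,.95,.08):
    m=(abs(al-k-.04)<.04)&(abs(pe)<.12);print(round(k,2),m.sum(),np.nanmax(P[...,2][m]).round(3) if m.sum() else None,end=" | ")
a,d=avg("side",4);red=a[...,0]-np.maximum(a[...,1],a[...,2])
sub=red[235:270,300:345];v,uu=np.mgrid[235:270,300:345]
n,l,st,c=cv2.connectedComponentsWithStats((sub>22).astype(np.uint8));print()
for i in range(1,n):
    w=np.where(l==i,sub,0);uv=((w*uu).sum()/w.sum(),(w*v).sum()/w.sum());print(st[i],np.round(uv,2),ray("side",uv,.045).round(4),ray("side",uv,.042).round(4))
E
```

```text
1.0 [[-0.903, 0.43, 0.0], [0.43, 0.903, 0.0], [0.0, 0.0, -1.0]] [0.26886413 0.56417667 0.22256971] 0.999607257714335
0.0 2312 0.123 | 0.08 4275 0.159 | 0.16 4979 0.162 | 0.24 4038 0.123 | 0.32 4166 0.053 | 0.4 4273 0.054 | 0.48 4035 0.024 | 0.56 4042 0.02 | 0.64 3972 0.036 | 0.72 4147 0.076 | 0.8 4131 0.109 | 0.88 3479 0.074 | 
[27 15  3  2  5] [327.84 250.6 ] [ 0.4848 -0.2623  0.045 ] [ 0.4885 -0.257   0.042 ]
[15 18  6  6 23] [317.6  255.29] [ 0.4532 -0.2687  0.045 ] [ 0.4567 -0.2634  0.042 ]m.py:9: RuntimeWarning: All-NaN slice encountered
  return np.mean(A,0),np.nanmedian(D,0)
```

>>> move_arm([
  {"xyz": [-10,-9,0],"roll": 0,"grip": 100},
  {"xyz": [-20,-17,0],"roll": 0,"grip": 100},
  {"xyz": [-30,-26,0],"roll": 0,"grip": 100},
  {"xyz": [-30,-26,0],"roll": 0,"grip": 100},
  {"xyz": [-30,-26,0],"roll": 0,"grip": 100},
])

```text
time_s: 1.62
position: [0.3326, 0.4164, 0.2225]
tcp_rot: [[-0.903, 0.429, 0.0], [0.429, 0.903, -0.001], [-0.0, -0.001, -1.0]]
force: [0.6, 1.0, 0.7]
opening: 1.001
grasp_force: 0.0
```

>>> move_arm([
  {"xyz": [-30,-26,0],"roll": 0,"grip": 100},
  {"xyz": [-30,-26,0],"roll": 0,"grip": 100},
  {"xyz": [-30,-26,0],"roll": 0,"grip": 100},
  {"xyz": [-30,-26,0],"roll": 0,"grip": 100},
  {"xyz": [-30,-26,0],"roll": 0,"grip": 100},
])

```text
time_s: 2.03
position: [0.412, 0.2342, 0.2228]
tcp_rot: [[-0.903, 0.43, 0.0], [0.43, 0.903, -0.0], [-0.0, -0.0, -1.0]]
force: [-0.3, 0.8, -0.2]
opening: 1.001
grasp_force: 0.0
```

>>> move_arm([
  {"xyz": [-30,-26,0],"roll": 0,"grip": 100},
  {"xyz": [-30,-26,0],"roll": 0,"grip": 100},
  {"xyz": [-30,-26,0],"roll": 0,"grip": 100},
  {"xyz": [-30,-26,0],"roll": 0,"grip": 100},
  {"xyz": [-30,-26,0],"roll": 0,"grip": 100},
])

```text
time_s: 2.45
position: [0.4912, 0.0523, 0.2228]
tcp_rot: [[-0.902, 0.431, 0.0], [0.431, 0.902, -0.0], [-0.0, -0.0, -1.0]]
force: [0.3, 0.3, -0.5]
opening: 1.0
grasp_force: 0.0
```

>>> move_arm([
  {"xyz": [-30,-26,0],"roll": 0,"grip": 100},
  {"xyz": [-30,-26,0],"roll": 0,"grip": 90},
  {"xyz": [-30,-26,0],"roll": 0,"grip": 80},
  {"xyz": [0,0,0],"roll": -0.1,"grip": 75},
  {"xyz": [0,0,0],"roll": -0.1,"grip": 75},
])

```text
time_s: 2.87
position: [0.5395, -0.0578, 0.2225]
tcp_rot: [[-0.97, 0.242, 0.001], [0.242, 0.97, -0.001], [-0.001, -0.001, -1.0]]
force: [-0.3, 0.6, -0.7]
opening: 0.799
grasp_force: 0.0
```

>>> move_arm([
  {"xyz": [0,0,0],"roll": -0.09,"grip": 75},
  {"xyz": [0,0,0],"roll": 0,"grip": 75},
  {"xyz": [0,0,0],"roll": 0,"grip": 75},
])

```text
time_s: 3.12
position: [0.5385, -0.0547, 0.2226]
tcp_rot: [[-0.988, 0.157, -0.0], [0.157, 0.988, -0.0], [0.0, -0.0, -1.0]]
force: [0.0, -0.6, -0.1]
opening: 0.753
grasp_force: 0.0
```

```bash
cat >> m.py <<'E'
def go(tx,ty,tz,yaw):
    s=bot.read_state();R=np.array(s["tcp_rot"]);p=np.array(s["position"]);y=np.degrees(np.arctan2(R[1,1],R[0,1]))
    print("t",s["time_s"],"p",p.round(4),"yaw",y.round(2),"tilt",R[:,2].round(3),"open",round(s["opening"],3),"gf",s["grasp_force"],"F",np.round(s["force"],1),"J",np.round(s["joint_positions"],1))
    d=R.T@(np.array([tx,ty,tz])-p)*1000;print("shift mm",d.round(1),"roll",round(-np.radians(yaw-y),3))
E
python3 -c "
from m import *
go(.6043,-.1978,.078,81.1)"
```

```text
t 3.1167 p [ 0.5385 -0.0547  0.2226] yaw 80.97 tilt [-0. -0. -1.] open 0.753 gf 0.0 F [ 0.  -0.6 -0.1] J [-17.6  23.8  94.1  -0.   62.1 -98.6]
shift mm [ -87.5 -130.9  144.6] roll -0.002
```

>>> move_arm([
  {"xyz": [-17.5,-26.2,0],"roll": 0,"grip": 65},
  {"xyz": [-17.5,-26.2,0],"roll": 0,"grip": 60},
  {"xyz": [-17.5,-26.2,0],"roll": 0,"grip": 60},
  {"xyz": [-17.5,-26.2,0],"roll": 0,"grip": 60},
  {"xyz": [-17.5,-26.2,0],"roll": 0,"grip": 60},
])

```text
time_s: 3.53
position: [0.6055, -0.1983, 0.2227]
tcp_rot: [[-0.988, 0.156, -0.0], [0.156, 0.988, -0.0], [-0.0, -0.0, -1.0]]
force: [0.6, -0.4, -0.1]
opening: 0.609
grasp_force: 0.0
```

>>> move_arm([
  {"xyz": [0,0,20],"roll": 0,"grip": 60},
  {"xyz": [0,0,30],"roll": 0,"grip": 60},
  {"xyz": [0,0,25],"roll": 0,"grip": 60},
  {"xyz": [0,0,15],"roll": 0,"grip": 60},
  {"xyz": [0,0,0],"roll": 0,"grip": 60},
])

```text
time_s: 3.95
position: [0.6023, -0.1958, 0.1285]
tcp_rot: [[-0.988, 0.156, -0.008], [0.156, 0.988, 0.004], [0.008, 0.003, -1.0]]
force: [-0.5, -0.3, -0.1]
opening: 0.598
grasp_force: 0.0
```

```bash
python3 - <<'E'
from m import *
go(.6043,-.1978,.078,81.1)
a,d=bot.capture("side");cv2.imwrite("pics/s2.png",cv2.resize(a[150:270,280:440,::-1],(800,600),interpolation=cv2.INTER_CUBIC))
E
```

```text
t 3.95 p [ 0.6023 -0.1958  0.1285] yaw 81.03 tilt [-0.008  0.004 -1.   ] open 0.598 gf 0.0 F [-0.5 -0.3 -0.1] J [ -28.1   37.4   85.1   -0.    57.9 -109.1]
shift mm [-2.7 -1.8 50.5] roll -0.001
```

View pics/s2.png

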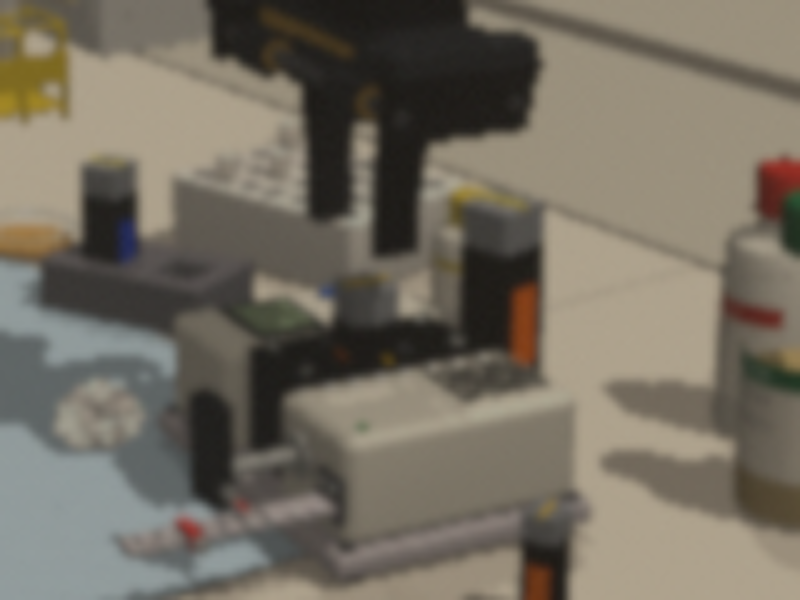

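The fingers straddle the standard's cap (crop 365,295), with the tall look-alike well clear. I'll descend and settle.

>>> move_arm([
  {"xyz": [0,0,15],"roll": 0,"grip": 60},
  {"xyz": [0,0,15],"roll": 0,"grip": 60},
  {"xyz": [0,0,5],"roll": 0,"grip": 60},
  {"xyz": [0,0,0],"roll": 0,"grip": 60},
  {"xyz": [0,0,0],"roll": 0,"grip": 60},
])

```text
time_s: 4.42
position: [0.606, -0.1974, 0.0987]
tcp_rot: [[-0.988, 0.154, 0.002], [0.154, 0.988, -0.001], [-0.002, -0.001, -1.0]]
force: [0.8, -0.5, 0.2]
opening: 0.599
grasp_force: 0.0
```

```bash
python3 -c "
from m import *
go(.6043,-.1978,.078,81.1)"
```

```text
t 4.4167 p [ 0.606  -0.1974  0.0987] yaw 81.12 tilt [ 0.002 -0.001 -1.   ] open 0.599 gf 0.0 F [ 0.8 -0.5  0.2] J [ -28.1   39.8   86.    -0.    54.1 -109.2]
shift mm [ 1.6 -0.6 20.7] roll 0.0
```

>>> move_arm([
  {"xyz": [1.0,-0.5,10],"roll": 0,"grip": 60},
  {"xyz": [0,0,9],"roll": 0,"grip": 60},
  {"xyz": [0,0,0],"roll": 0,"grip": 60},
  {"xyz": [0,0,0],"roll": 0,"grip": 40},
  {"xyz": [0,0,0],"roll": 0,"grip": 20},
])

```text
time_s: 4.83
position: [0.6042, -0.1975, 0.0784]
tcp_rot: [[-0.988, 0.154, -0.0], [0.154, 0.988, 0.0], [0.0, 0.0, -1.0]]
force: [-0.5, -1.0, -0.2]
opening: 0.522
grasp_force: 0.0
```

>>> move_arm([
  {"xyz": [0,0,0],"roll": 0,"grip": 0},
  {"xyz": [0,0,0],"roll": 0,"grip": 0},
  {"xyz": [0,0,0],"roll": 0,"grip": 0},
  {"xyz": [0,0,0],"roll": 0,"grip": 0},
  {"xyz": [0,0,0],"roll": 0,"grip": 0},
])

```text
time_s: 5.25
position: [0.6043, -0.1972, 0.0788]
tcp_rot: [[-0.988, 0.154, 0.0], [0.154, 0.988, 0.0], [-0.0, 0.0, -1.0]]
force: [-0.5, 1.3, 1.1]
opening: 0.293
grasp_force: 29.7
```

```bash
python3 -c "
from m import *
go(.6043,-.1978,.078,81.1)"
```

```text
t 5.25 p [ 0.6043 -0.1972  0.0788] yaw 81.13 tilt [ 0.  0. -1.] open 0.293 gf 29.713877364993095 F [-0.5  1.3  1.1] J [ -28.1   41.3   86.8    0.    51.9 -109.3]
shift mm [-0.1 -0.6  0.8] roll 0.0
```

>>> move_arm([
  {"xyz": [0,0,-5],"roll": 0,"grip": 0},
  {"xyz": [0,0,-10],"roll": 0,"grip": 0},
  {"xyz": [0,0,-12],"roll": 0,"grip": 0},
  {"xyz": [0,0,-15],"roll": 0,"grip": 0},
  {"xyz": [0,0,-15],"roll": 0,"grip": 0},
])

```text
time_s: 5.67
position: [0.6041, -0.1977, 0.1371]
tcp_rot: [[-0.988, 0.154, -0.0], [0.154, 0.988, -0.0], [0.0, -0.0, -1.0]]
force: [0.5, 0.5, -2.3]
opening: 0.286
grasp_force: 29.7
```

>>> move_arm([
  {"xyz": [0,0,-8],"roll": 0,"grip": 0},
  {"xyz": [0,0,0],"roll": 0,"grip": 0},
  {"xyz": [0,0,0],"roll": 0,"grip": 0},
])

```text
time_s: 5.92
position: [0.6044, -0.1977, 0.1445]
tcp_rot: [[-0.988, 0.154, 0.001], [0.154, 0.988, -0.001], [-0.001, -0.001, -1.0]]
force: [0.5, -0.1, -2.0]
opening: 0.283
grasp_force: 29.7
```

```bash
python3 - <<'E'
from m import *
go(.6043,-.1972,.1438,-8.9)
a,d=bot.capture("side");cv2.imwrite("pics/s3.png",cv2.resize(a[150:270,280:440,::-1],(640,480),interpolation=cv2.INTER_CUBIC))
E
```

```text
t 5.9167 p [ 0.6044 -0.1977  0.1445] yaw 81.13 tilt [ 0.001 -0.001 -1.   ] open 0.283 gf 29.706045336473608 F [ 0.5 -0.1 -2. ] J [ -28.2   36.2   84.5   -0.    59.1 -109.3]
shift mm [0.2 0.5 0.7] roll 1.571
```

View pics/s3.png

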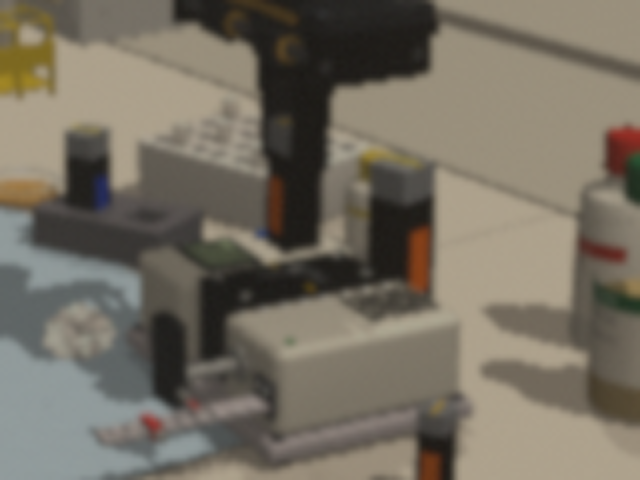

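The standard is lifted out, with an amber window facing the robot at (275,205). Now the quarter turn.

>>> move_arm([
  {"xyz": [0,0,0],"roll": 0.06,"grip": 0},
  {"xyz": [0,0,0],"roll": 0.1,"grip": 0},
  {"xyz": [0,0,0],"roll": 0.1,"grip": 0},
  {"xyz": [0,0,0],"roll": 0.1,"grip": 0},
  {"xyz": [0,0,0],"roll": 0.1,"grip": 0},
])

```text
time_s: 6.38
position: [0.6034, -0.1971, 0.1422]
tcp_rot: [[-0.814, 0.581, -0.003], [0.581, 0.814, 0.001], [0.003, -0.0, -1.0]]
force: [0.8, 0.2, -1.5]
opening: 0.285
grasp_force: 29.7
```

>>> move_arm([
  {"xyz": [0,0,0],"roll": 0.1,"grip": 0},
  {"xyz": [0,0,0],"roll": 0.1,"grip": 0},
  {"xyz": [0,0,0],"roll": 0.1,"grip": 0},
  {"xyz": [0,0,0],"roll": 0.1,"grip": 0},
  {"xyz": [0,0,0],"roll": 0.1,"grip": 0},
])

```text
time_s: 6.8
position: [0.6034, -0.1971, 0.1421]
tcp_rot: [[-0.436, 0.9, -0.003], [0.9, 0.436, 0.001], [0.002, -0.002, -1.0]]
force: [0.0, 0.1, -1.6]
opening: 0.291
grasp_force: 29.7
```

>>> move_arm([
  {"xyz": [0,0,0],"roll": 0.1,"grip": 0},
  {"xyz": [0,0,0],"roll": 0.1,"grip": 0},
  {"xyz": [0,0,0],"roll": 0.1,"grip": 0},
  {"xyz": [0,0,0],"roll": 0.1,"grip": 0},
  {"xyz": [0,0,0],"roll": 0.1,"grip": 0},
])

```text
time_s: 7.22
position: [0.6034, -0.1971, 0.1421]
tcp_rot: [[0.049, 0.999, -0.003], [0.999, -0.049, 0.001], [0.001, -0.003, -1.0]]
force: [0.5, -0.2, -1.6]
opening: 0.283
grasp_force: 29.7
```

>>> move_arm([
  {"xyz": [0,0,0],"roll": 0.1,"grip": 0},
  {"xyz": [0,0,0],"roll": 0.01,"grip": 0},
  {"xyz": [0,0,0],"roll": 0,"grip": 0},
  {"xyz": [0,0,0],"roll": 0,"grip": 0},
])

```text
time_s: 7.55
position: [0.6038, -0.1973, 0.1428]
tcp_rot: [[0.151, 0.988, -0.001], [0.988, -0.151, 0.001], [0.0, -0.001, -1.0]]
force: [-0.1, -0.3, -1.5]
opening: 0.283
grasp_force: 29.7
```

```bash
python3 - <<'E'
from m import *
go(.6043,-.1975,.0788,-8.9)
E
```

```text
t 7.55 p [ 0.6038 -0.1973  0.1428] yaw -8.7 tilt [-0.001  0.001 -1.   ] open 0.283 gf 29.706018801689424 F [-0.1 -0.3 -1.5] J [-28.2  36.4  84.6  -0.   59.1 -19.5]
shift mm [-0.1  0.6 64. ] roll 0.003
```

>>> move_arm([
  {"xyz": [0,0.5,8],"roll": 0.003,"grip": 0},
  {"xyz": [0,0,8],"roll": 0,"grip": 0},
  {"xyz": [0,0,5],"roll": 0,"grip": 0},
  {"xyz": [0,0,4],"roll": 0,"grip": 0},
  {"xyz": [0,0,3],"roll": 0,"grip": 0},
])

```text
time_s: 7.97
position: [0.6045, -0.1968, 0.1147]
tcp_rot: [[0.156, 0.988, -0.001], [0.988, -0.156, 0.002], [0.001, -0.001, -1.0]]
force: [-0.2, 1.9, -0.7]
opening: 0.287
grasp_force: 29.8
```

>>> move_arm([
  {"xyz": [0,0,3],"roll": 0,"grip": 0},
  {"xyz": [0,0,0],"roll": 0,"grip": 0},
])

```text
time_s: 8.13
position: [0.6043, -0.1969, 0.1115]
tcp_rot: [[0.156, 0.988, -0.001], [0.988, -0.156, 0.001], [0.001, -0.002, -1.0]]
force: [1.4, 2.5, -3.1]
opening: 0.289
grasp_force: 29.8
```

```bash
python3 - <<'E'
from m import *
go(.6043,-.1975,.0788,-8.9)
E
```

```text
t 8.1333 p [ 0.6043 -0.1969  0.1115] yaw -8.99 tilt [-0.001  0.001 -1.   ] open 0.289 gf 29.83635289594531 F [ 1.4  2.5 -3.1] J [-28.1  38.7  85.7   0.   55.6 -19.2]
shift mm [-0.7  0.1 32.7] roll -0.002
```

>>> move_arm([
  {"xyz": [0.5,0,5],"roll": 0,"grip": 0},
  {"xyz": [0,0,7],"roll": 0,"grip": 0},
  {"xyz": [0,0,7],"roll": 0,"grip": 0},
  {"xyz": [0,0,6],"roll": 0,"grip": 0},
  {"xyz": [0,0,3],"roll": 0,"grip": 0},
])

```text
time_s: 8.55
position: [0.6043, -0.1965, 0.0833]
tcp_rot: [[0.156, 0.988, -0.001], [0.988, -0.156, 0.001], [0.001, -0.002, -1.0]]
force: [0.2, 3.4, -0.1]
opening: 0.285
grasp_force: 29.8
```

>>> move_arm([
  {"xyz": [0,0,2],"roll": 0,"grip": 0},
  {"xyz": [0,0,0],"roll": 0,"grip": 0},
  {"xyz": [0,0,0],"roll": 0,"grip": 0},
])

```text
time_s: 8.8
position: [0.6044, -0.1966, 0.0819]
tcp_rot: [[0.156, 0.988, -0.001], [0.988, -0.156, 0.001], [0.001, -0.001, -1.0]]
force: [0.7, 4.6, -3.2]
opening: 0.282
grasp_force: 29.8
```

```bash
python3 - <<'E'
from m import *
go(.6043,-.1975,.0788,-8.9)
E
```

```text
t 8.8 p [ 0.6044 -0.1966  0.0819] yaw -9.0 tilt [-0.001  0.001 -1.   ] open 0.282 gf 29.833523891866207 F [ 0.7  4.6 -3.2] J [-28.1  41.1  86.7   0.   52.3 -19.1]
shift mm [-0.9  0.1  3.1] roll -0.002
```

>>> move_arm([
  {"xyz": [0.8,0,1.5],"roll": 0,"grip": 0},
  {"xyz": [0,0,1.5],"roll": 0,"grip": 0},
  {"xyz": [0,0,1],"roll": 0,"grip": 0},
  {"xyz": [0,0,0],"roll": 0,"grip": 0},
])

```text
time_s: 9.13
position: [0.6053, -0.1966, 0.0787]
tcp_rot: [[0.156, 0.988, 0.001], [0.988, -0.156, -0.001], [-0.001, 0.001, -1.0]]
force: [0.3, 2.6, -1.2]
opening: 0.284
grasp_force: 29.8
```

```bash
python3 - <<'E'
from m import *
go(.6043,-.1975,.0788,-8.9)
E
```

```text
t 9.1333 p [ 0.6053 -0.1966  0.0787] yaw -9.0 tilt [ 0.001 -0.001 -1.   ] open 0.284 gf 29.838286014273763 F [ 0.3  2.6 -1.2] J [-28.   41.3  86.7  -0.   51.9 -19. ]
shift mm [-1.  -0.8 -0.1] roll -0.002
```

Level with the original seating height. I'll press down slightly to confirm the floor, then release.

>>> move_arm([
  {"xyz": [0,0,1],"roll": 0,"grip": 0},
  {"xyz": [0,0,1],"roll": 0,"grip": 0},
  {"xyz": [0,0,0],"roll": 0,"grip": 0},
])

```text
time_s: 9.38
position: [0.6056, -0.1967, 0.0784]
tcp_rot: [[0.156, 0.988, 0.002], [0.988, -0.156, -0.001], [-0.001, 0.002, -1.0]]
force: [-1.3, 3.9, 7.3]
opening: 0.285
grasp_force: 29.9
```

>>> move_arm([
  {"xyz": [0,0,0],"roll": 0,"grip": 40},
  {"xyz": [0,0,0],"roll": 0,"grip": 60},
  {"xyz": [0,0,0],"roll": 0,"grip": 60},
  {"xyz": [0,0,-5],"roll": 0,"grip": 60},
  {"xyz": [0,0,-15],"roll": 0,"grip": 60},
])

```text
time_s: 9.8
position: [0.6033, -0.196, 0.0947]
tcp_rot: [[0.157, 0.988, -0.004], [0.988, -0.157, 0.002], [0.001, -0.005, -1.0]]
force: [-0.4, -0.5, -0.3]
opening: 0.552
grasp_force: 0.0
```

>>> move_arm([
  {"xyz": [0,0,-20],"roll": 0,"grip": 60},
  {"xyz": [0,0,-20],"roll": 0,"grip": 60},
  {"xyz": [0,0,-5],"roll": 0,"grip": 50},
  {"xyz": [0,0,0],"roll": 0,"grip": 42},
  {"xyz": [0,0,0],"roll": 0,"grip": 38},
])

```text
time_s: 10.22
position: [0.6047, -0.1964, 0.1413]
tcp_rot: [[0.156, 0.988, -0.0], [0.988, -0.156, -0.0], [-0.0, -0.0, -1.0]]
force: [-0.3, -0.8, -0.3]
opening: 0.453
grasp_force: 0.0
```

```bash
python3 - <<'E'
from m import *
go(.490,-.2318,.062,-8.9)
E
```

```text
t 10.2167 p [ 0.6047 -0.1964  0.1413] yaw -9.0 tilt [-0. -0. -1.] open 0.453 gf 0.0 F [-0.3 -0.8 -0.3] J [-28.   36.5  84.6  -0.   58.9 -19. ]
shift mm [ -52.9 -107.8   79.4] roll -0.002
```

>>> move_arm([
  {"xyz": [-13,-27,0],"roll": 0,"grip": 38},
  {"xyz": [-13,-27,0],"roll": 0,"grip": 38},
  {"xyz": [-13,-27,0],"roll": 0,"grip": 38},
  {"xyz": [-14,-27,0],"roll": 0,"grip": 38},
  {"xyz": [0,0,10],"roll": 0,"grip": 38},
])

```text
time_s: 10.63
position: [0.4847, -0.2317, 0.1309]
tcp_rot: [[0.159, 0.987, -0.006], [0.987, -0.159, 0.002], [0.001, -0.006, -1.0]]
force: [-0.7, -0.0, 0.3]
opening: 0.378
grasp_force: 0.0
```

>>> move_arm([
  {"xyz": [0,0,15],"roll": 0,"grip": 38},
  {"xyz": [0,0,5],"roll": 0,"grip": 38},
  {"xyz": [0,0,0],"roll": 0,"grip": 38},
  {"xyz": [0,0,0],"roll": 0,"grip": 38},
])

```text
time_s: 10.97
position: [0.49, -0.2314, 0.1106]
tcp_rot: [[0.156, 0.988, -0.001], [0.988, -0.156, 0.001], [0.001, -0.002, -1.0]]
force: [-0.1, -0.3, -0.4]
opening: 0.378
grasp_force: 0.0
```

```bash
python3 - <<'E'
from m import *
go(.490,-.2318,.062,-8.9)
a,d=bot.capture("top");P=cloud("top",d)
x,y,z=P[...,0],P[...,1],P[...,2]
m=(abs(x-.604)<.02)&(abs(y+.197)<.02)&(z>.09)&(z<.12);print("std top",m.sum(),[np.median(P[...,i][m]).round(4) for i in range(3)])
b,_=bot.capture("side")
A=cv2.resize(a[180:300,330:430,::-1],(480,576),interpolation=cv2.INTER_CUBIC);B=cv2.resize(b[190:280,290:340,::-1],(320,576),interpolation=cv2.INTER_CUBIC)
cv2.imwrite("pics/c4.png",np.hstack([A,B]))
E
```

```text
t 10.9667 p [ 0.49   -0.2314  0.1106] yaw -8.97 tilt [-0.001  0.001 -1.   ] open 0.378 gf 0.0 F [-0.1 -0.3 -0.4] J [-37.1  33.2  99.7   0.   47.2 -28.1]
shift mm [-0.5  0.1 48.6] roll -0.001
std top 163 [np.float64(0.6053), np.float64(-0.1977), np.float64(0.1062)]
```

View pics/c4.png

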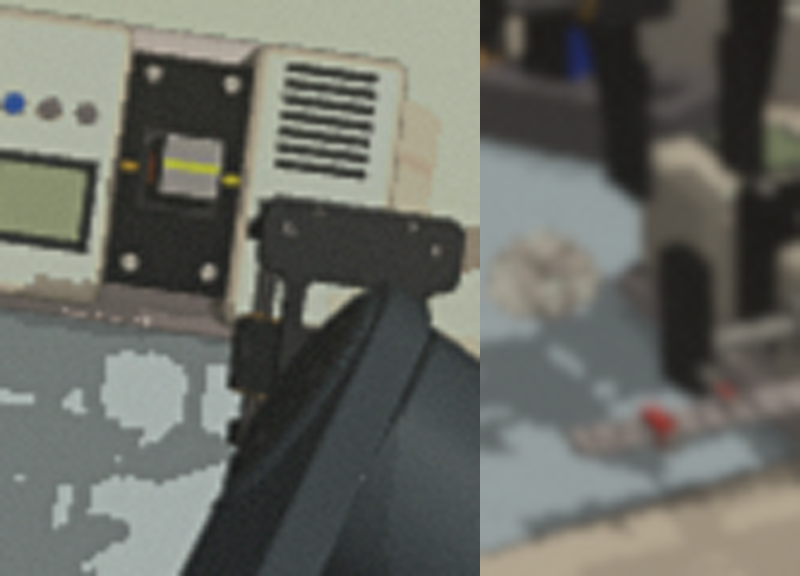

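The left panel shows the standard seated, with its cap line in line with the yellow marks (depth top at 106.2 mm against 106.4 mm before). The right panel shows the fingers above the grip plate, front and back. I'll descend and grip.

>>> move_arm([
  {"xyz": [0,0,10],"roll": 0,"grip": 38},
  {"xyz": [0,0,15],"roll": 0,"grip": 38},
  {"xyz": [0,0,13],"roll": 0,"grip": 38},
  {"xyz": [0,0,8],"roll": 0,"grip": 38},
  {"xyz": [0,0,2],"roll": 0,"grip": 38},
])

```text
time_s: 11.48
position: [0.4894, -0.2311, 0.0621]
tcp_rot: [[0.156, 0.988, -0.002], [0.988, -0.156, 0.001], [0.001, -0.002, -1.0]]
force: [0.1, -0.1, -0.2]
opening: 0.379
grasp_force: 0.0
```

>>> move_arm([
  {"xyz": [0,0,0],"roll": 0,"grip": 38},
  {"xyz": [0,0,0],"roll": 0,"grip": 30},
  {"xyz": [0,0,0],"roll": 0,"grip": 25},
  {"xyz": [0,0,0],"roll": 0,"grip": 20},
])

```text
time_s: 11.82
position: [0.4905, -0.2321, 0.0642]
tcp_rot: [[0.156, 0.988, 0.001], [0.988, -0.156, -0.001], [-0.001, 0.001, -1.0]]
force: [0.0, 0.1, 0.3]
opening: 0.251
grasp_force: 0.0
```

```bash
python3 - <<'E'
from m import *
go(.490,-.2318,.062,-8.9)
E
```

```text
t 11.8167 p [ 0.4905 -0.2321  0.0642] yaw -8.99 tilt [ 0.001 -0.001 -1.   ] open 0.251 gf 0.0 F [0.  0.1 0.3] J [-37.1  37.6 101.3  -0.   41.  -28.1]
shift mm [ 0.2 -0.5  2.2] roll -0.002
```

>>> move_arm([
  {"xyz": [0,0,2],"roll": 0,"grip": 10},
  {"xyz": [0,0,0],"roll": 0,"grip": 0},
  {"xyz": [0,0,0],"roll": 0,"grip": 0},
  {"xyz": [0,0,0],"roll": 0,"grip": 0},
  {"xyz": [0,0,0],"roll": 0,"grip": 0},
])

```text
time_s: 12.23
position: [0.4903, -0.2319, 0.0617]
tcp_rot: [[0.156, 0.988, 0.001], [0.988, -0.156, -0.0], [-0.0, 0.001, -1.0]]
force: [1.8, -0.4, 0.8]
opening: 0.134
grasp_force: 30.0
```

```bash
cat >> m.py <<'E'
def reds(k=4):
    A=avg("side",k)[0];red=A[...,0]-np.maximum(A[...,1],A[...,2]);sub=red[235:275,295:345];v,uu=np.mgrid[235:275,295:345]
    n,l,st,c=cv2.connectedComponentsWithStats((sub>22).astype(np.uint8))
    for i in range(1,n):
        w=np.where(l==i,sub,0);uv=((w*uu).sum()/w.sum(),(w*v).sum()/w.sum());p=ray("side",uv,.045);print("red",st[i],np.round(uv,2),p.round(4),"along x",(p[:2]@[.988,-.156]).round(4))
    return A
E
python3 - <<'E'
from m import *
go(.490,-.2318,.062,-8.9)
A=reds()
a,_=bot.capture("top")
A=cv2.resize(A[235:270,295:345].astype(np.uint8)[...,::-1],(714,500),interpolation=cv2.INTER_CUBIC);cv2.imwrite("pics/s5.png",A)
E
```

```text
t 12.2333 p [ 0.4903 -0.2319  0.0617] yaw -8.99 tilt [ 0.001 -0.    -1.   ] open 0.134 gf 29.999010669998825 F [ 1.8 -0.4  0.8] J [-37.1  37.9 101.3   0.   40.8 -28.1]
shift mm [ 0.1 -0.3 -0.3] roll -0.002
red [32 15  3  2  5] [327.84 250.61] [ 0.4848 -0.2623  0.045 ] along x 0.5199
red [20 18  6  6 23] [317.59 255.3 ] [ 0.4531 -0.2687  0.045 ] along x 0.4896m.py:9: RuntimeWarning: All-NaN slice encountered
  return np.mean(A,0),np.nanmedian(D,0)
```

View pics/s5.png

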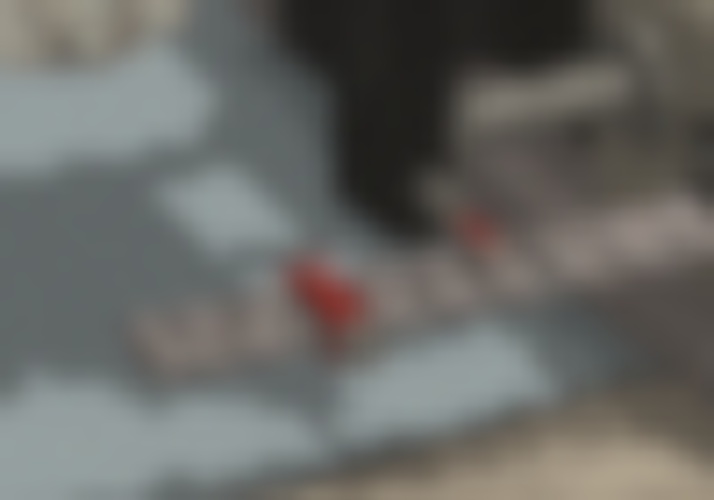

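Gripped. The side crop shows the clip at (328,290) and the pointer at (475,228), not yet moved. I'll pull most of the way, then check.

>>> move_arm([
  {"xyz": [0,-3,0],"roll": 0,"grip": 0},
  {"xyz": [0,-6,0],"roll": 0,"grip": 0},
  {"xyz": [0,-7,0],"roll": 0,"grip": 0},
  {"xyz": [0,-6,0],"roll": 0,"grip": 0},
  {"xyz": [0,-2,0],"roll": 0,"grip": 0},
])

```text
time_s: 12.9
position: [0.4677, -0.2285, 0.0618]
tcp_rot: [[0.157, 0.988, 0.004], [0.988, -0.157, -0.002], [-0.001, 0.004, -1.0]]
force: [7.3, 1.7, -2.3]
opening: 0.141
grasp_force: 30.0
```

>>> move_arm([
  {"xyz": [0,0,0],"roll": 0,"grip": 0},
  {"xyz": [0,0,0],"roll": 0,"grip": 0},
  {"xyz": [0,0,0],"roll": 0,"grip": 0},
])

```text
time_s: 13.15
position: [0.4682, -0.2285, 0.0618]
tcp_rot: [[0.157, 0.988, 0.004], [0.988, -0.157, -0.002], [-0.001, 0.004, -1.0]]
force: [5.7, 2.4, -1.3]
opening: 0.137
grasp_force: 30.0
```

```bash
python3 - 2>/dev/null <<'E'
from m import *
go(.490,-.2318,.062,-8.9)
s=bot.read_state();p=np.array(s["position"]);ex=np.array([.988,-.156]);print("pull",(.5206-p[:2]@ex)*1000)
a=np.load("topavg.npz")["a"].astype(np.float32)
ey=np.array([.156,.988])
c=np.array([.4577,-.2618])
for nm,c in(("clip",np.array([.4577,-.2618])),("ptr",np.array([.4846,-.2639]))):
  for oy in (-.004,0,.004):
    o=[]
    for t in np.arange(-8,8.1,1):
        uv=proj("top",np.r_[c+ex*t/1000+ey*oy,.0445]);px=cv2.getRectSubPix(a,(1,1),(float(uv[0]),float(uv[1]))).ravel();o.append(px)
    o=np.array(o).astype(int);print(nm,oy,"R-G",(o[:,0]-o[:,1]).tolist(),"G",o[:,1].tolist())
A=reds()
b,_=bot.capture("top")
B=cv2.resize(b[250:310,370:420,::-1],(500,600),interpolation=cv2.INTER_CUBIC);A=cv2.resize(A[235:270,295:330].astype(np.uint8)[...,::-1],(300,600),interpolation=cv2.INTER_CUBIC)
cv2.imwrite("pics/c6.png",np.hstack([B,A]))
E
```

```text
t 13.15 p [ 0.4682 -0.2285  0.0618] yaw -9.05 tilt [ 0.004 -0.002 -1.   ] open 0.137 gf 30.01115963095799 F [ 5.7  2.4 -1.3] J [-3.840e+01  3.690e+01  1.046e+02  1.000e-01  3.830e+01 -2.940e+01]
shift mm [ 0.2 22.1 -0.1] roll -0.003
pull 22.381405034665068
clip -0.004 R-G [1, 2, 3, 15, 41, 63, 77, 87, 84, 82, 74, 66, 37, 7, 2, 2, 3] G [143, 142, 127, 109, 84, 67, 67, 68, 70, 71, 73, 75, 99, 124, 137, 148, 143]
clip 0 R-G [6, 6, 4, 17, 31, 57, 85, 82, 68, 68, 77, 63, 28, 6, 4, 4, 6] G [150, 145, 140, 108, 76, 67, 63, 73, 88, 86, 73, 78, 101, 121, 135, 146, 146]
clip 0.004 R-G [6, 4, 8, 16, 34, 65, 83, 67, 57, 71, 82, 57, 32, 19, 7, 5, 6] G [150, 146, 130, 102, 79, 69, 67, 83, 94, 82, 73, 96, 118, 126, 132, 140, 148]
ptr -0.004 R-G [5, 5, 6, 6, 8, 10, 29, 49, 54, 55, 35, 11, 5, 5, 6, 5, 5] G [126, 121, 136, 149, 144, 138, 104, 71, 78, 89, 101, 111, 123, 138, 137, 126, 123]
ptr 0 R-G [10, 10, 9, 9, 8, 18, 35, 52, 67, 67, 33, 9, 8, 6, 7, 7, 7] G [131, 132, 134, 131, 126, 105, 73, 60, 70, 88, 123, 149, 149, 149, 140, 131, 126]
ptr 0.004 R-G [9, 9, 9, 8, 10, 16, 24, 46, 67, 49, 24, 12, 4, 2, 3, 4, 4] G [131, 129, 128, 130, 130, 124, 116, 99, 84, 103, 128, 141, 149, 151, 150, 145, 138]
red [20 17  6  7 31] [317.68 254.74] [ 0.4549 -0.2665  0.045 ] along x 0.491
```

View pics/c6.png

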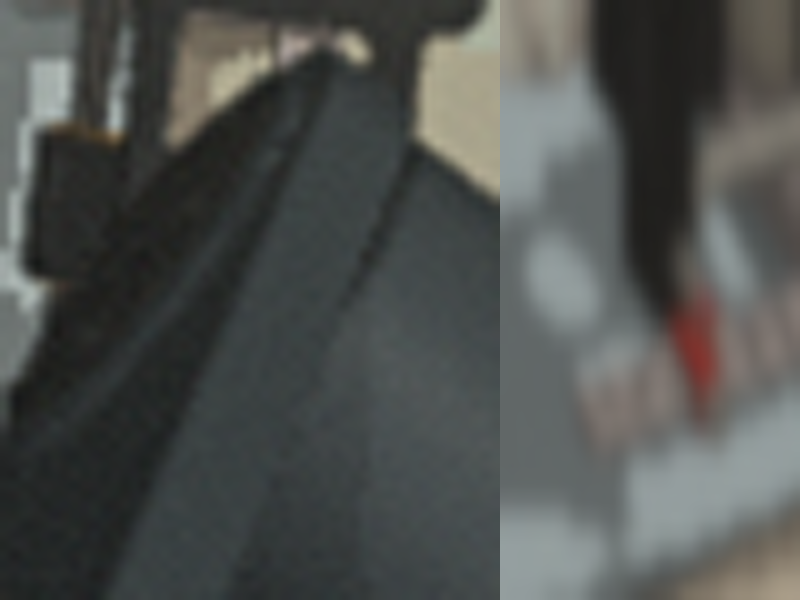

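The top view of the scale is hidden by the arm. In the side view the pointer is just touching the clip's rear edge, as expected at 22.4 mm. I'll pull the rest and cross-check with the plate's edge in the side view.

>>> move_arm([
  {"xyz": [0,-2.5,0],"roll": 0,"grip": 0},
  {"xyz": [0,-2.2,0],"roll": 0,"grip": 0},
  {"xyz": [0,0,0],"roll": 0,"grip": 0},
  {"xyz": [0,0,0],"roll": 0,"grip": 0},
  {"xyz": [0,0,0],"roll": 0,"grip": 0},
])

```text
time_s: 13.82
position: [0.4638, -0.2279, 0.0617]
tcp_rot: [[0.157, 0.988, 0.005], [0.988, -0.157, -0.002], [-0.001, 0.005, -1.0]]
force: [6.9, 2.6, -1.4]
opening: 0.139
grasp_force: 30.0
```

```bash
python3 - 2>/dev/null <<'E'
from m import *
ex=np.array([.988,-.156]);ey=np.array([.156,.988])
ps=[]
A=[]
for i in range(6):
    a,_=bot.capture("side");A.append(a.astype(np.float32));s=bot.read_state();ps.append((.5206-np.array(s["position"])[:2]@ex)*1000)
A=np.mean(A,0);H=np.load("side0.npz")["a"].astype(np.float32)
print("pull",np.round(ps,2),"F",np.round(s["force"],1),"tcp",np.round(s["position"],4))
# plate right face (y'=-13mm) at heights: sample grey profile along x' at home and now
c0=np.array([.4903,-.2319])
def prof(I,z,off):
    t=np.arange(-20,20.1,.5);o=[]
    for k in t:
        uv=proj("side",np.r_[c0+ex*(k-off)/1000-ey*.013,z]);o.append(cv2.getRectSubPix(I.mean(2),(1,1),(float(uv[0]),float(uv[1])))[0,0])
    return t,np.array(o)
for z in(.038,.042,.046,.050,.054):
    for nm,I,off in(("home",H,0),("now",A,26.8)):
        t,o=prof(I,z,off);i0=len(t)//2
        i=i0
        while i>0 and o[i]<70:i-=1
        l=t[i]+.5*(70-o[i])/(o[i+1]-o[i]) if o[i+1]!=o[i] else None
        j=i0
        while j<len(t)-1 and o[j]<70:j+=1
        r=t[j]-.5*(70-o[j])/(o[j-1]-o[j])
        print(z,nm,"front",np.round(l,2),"back",np.round(r,2),"mid",o[i0].round())
red=A[...,0]-np.maximum(A[...,1],A[...,2]);print(red[246:262,311:325].astype(int))
cv2.imwrite("pics/s7.png",cv2.resize(A[230:270,295:345].astype(np.uint8)[...,::-1],(750,600),interpolation=cv2.INTER_CUBIC))
E
```

```text
pull [26.85 26.84 26.81 26.82 26.83 26.8 ] F [ 6.8  2.6 -2.8] tcp [ 0.4638 -0.2279  0.0617]
0.038 home front -6.28 back 3.46 mid 53.0
0.038 now front -8.15 back 2.4 mid 54.0
0.042 home front -10.46 back 2.11 mid 59.0
0.042 now front -12.14 back 0.46 mid 66.0
0.046 home front -14.1 back 7.09 mid 58.0
0.046 now front -14.98 back 1.71 mid 64.0
0.05 home front -15.35 back 6.14 mid 40.0
0.05 now front -16.26 back 4.12 mid 42.0
0.054 home front -15.83 back 4.72 mid 35.0
0.054 now front -16.46 back 4.36 mid 36.0
[[  0   1   0   1   1   1   0  -1  -2  -2  -1  -1  -1   0]
 [  1   1   1   1   1   0  -3  -6  -7  -7  -6  -4  -3  -2]
 [  1   1   1   1   0  -3  -6  -9 -10 -10  -9  -7  -5  -4]
 [  1   1   2   2   0  -4  -8 -10 -10 -11 -10  -9  -7  -5]
 [  1   0   1   2   1  -2  -6  -9 -10 -10 -10 -10  -8  -7]
 [  1   1   2   3   5   5   0  -6  -8  -9  -9 -10  -8  -6]
 [  0   1   2   6  15  21  17   6  -3  -7  -7  -6  -5  -2]
 [ -1   0   4  15  30  41  42  27   9   0  -1   0   1   3]
 [ -1   1   5  17  39  55  61  49  27  13   7   5   6   6]
 [  0   3   5  12  26  49  67  66  50  28  13   9   7   7]
 [  5   6   8   9  13  28  55  68  59  35  16   9   7   6]
 [  7   8   8   7   8  14  32  48  41  24  11   6   3   2]
 [  7   7   8   6   6   8  18  26  19  10   4   0  -2  -3]
 [  6   6   5   3   1   2   8  14   8   3  -1  -5  -7  -8]
 [  1   0  -1  -2  -4  -5  -1   2   0  -2  -5  -8  -9 -10]
 [ -4  -5  -6  -7  -8  -8  -7  -6  -7  -7  -8  -9 -10 -10]]
```

View pics/s7.png

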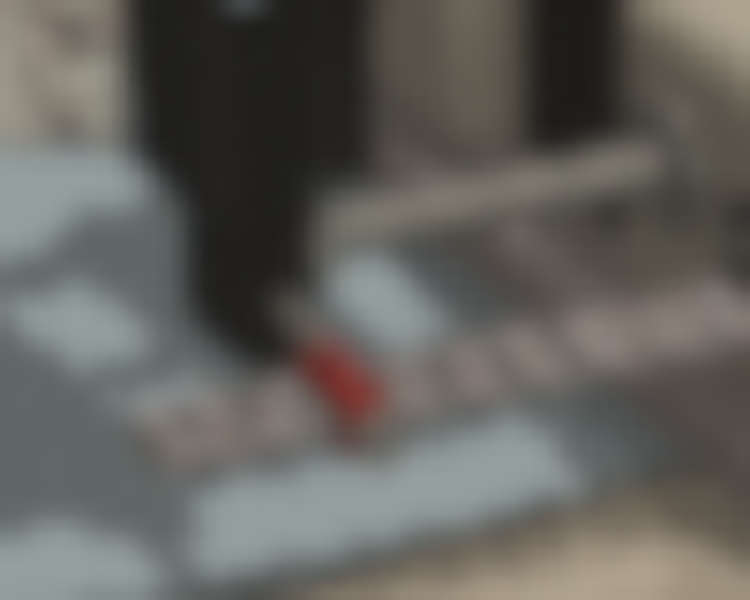

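```bash
python3 - 2>/dev/null <<'E'
from m import *
ex=np.array([.988,-.156]);ey=np.array([.156,.988]);c0=np.array([.4903,-.2319])
A=avg("side",4)[0].astype(np.float32);H=np.load("side0.npz")["a"].astype(np.float32)
def prof(I,z,off,t):
    o=[]
    for k in t:
        uv=proj("side",np.r_[c0+ex*(k-off)/1000-ey*.013,z]);o.append(cv2.getRectSubPix(I.mean(2),(1,1),(float(uv[0]),float(uv[1])))[0,0])
    return np.array(o)
t=np.arange(-26,14.1,1)
for z in(.048,.052,.056,.06):
    for nm,I,off in(("home",H,0),("now",A,26.8)):
        print(z,nm,prof(I,z,off,t).astype(int).tolist())
# red pointer: fit now = shifted pointer patch over home-without-pointer clip
red=lambda I:I[...,0]-np.maximum(I[...,1],I[...,2])
h,n=red(H),red(A)
clipH=h[244:264,308:323];clipN=n[244:264,308:323]
v,u=np.mgrid[244:264,308:323]
for nm,c in(("clip home",clipH),("clip+ptr now",clipN)):
    w=np.clip(c-8,0,None);print(nm,w.sum(),(w*u).sum()/w.sum(),(w*v).sum()/w.sum())
print((clipN-clipH)[4:16,2:].astype(int))
p=np.r_[np.array([.4846,-.2639]),.045]
for s in(25,26,26.8,28,29):print(s,(proj("side",np.r_[p[:2]-ex*s/1000,.045])-proj("side",p)+[327.84,250.61]).round(2))
E
```

```text
0.048 home [140, 140, 140, 140, 139, 138, 132, 126, 116, 101, 87, 71, 54, 44, 38, 33, 32, 31, 30, 31, 32, 34, 36, 39, 42, 45, 48, 50, 52, 53, 56, 61, 66, 71, 75, 79, 83, 87, 86, 84, 82]
0.048 now [140, 133, 124, 117, 110, 105, 100, 95, 89, 81, 72, 61, 50, 43, 38, 33, 32, 31, 31, 32, 33, 35, 38, 42, 46, 49, 52, 55, 59, 63, 72, 84, 97, 110, 122, 130, 135, 139, 140, 141, 139]
0.052 home [140, 139, 139, 139, 137, 136, 129, 122, 110, 93, 77, 62, 47, 39, 35, 31, 31, 30, 30, 30, 31, 31, 31, 31, 32, 33, 35, 38, 44, 51, 58, 66, 75, 79, 82, 85, 87, 88, 87, 86, 85]
0.052 now [114, 109, 106, 103, 101, 100, 96, 92, 86, 75, 65, 55, 45, 38, 35, 32, 31, 31, 31, 31, 31, 31, 32, 32, 33, 34, 36, 38, 46, 55, 66, 78, 89, 96, 103, 107, 109, 110, 110, 111, 110]
0.056 home [139, 138, 137, 136, 132, 127, 118, 108, 96, 80, 64, 53, 42, 35, 33, 31, 31, 30, 30, 30, 30, 30, 30, 31, 31, 32, 36, 39, 47, 56, 66, 76, 87, 93, 97, 101, 102, 103, 104, 104, 104]
0.056 now [102, 101, 101, 101, 100, 99, 96, 92, 86, 76, 65, 55, 45, 37, 34, 31, 30, 30, 30, 30, 30, 30, 31, 31, 31, 32, 35, 37, 45, 53, 63, 74, 85, 93, 100, 105,
[... 550 characters left out ...]
 11  10  11  11  10  10   6   1  -2  -5  -8 -10  -9]
 [ 11  10  11  11  11  11   7   3   0  -3  -5  -8  -8]
 [ 10   9  11  10  12  14  13   7   2   0  -2  -4  -6]
 [  8   9  11  11  12  14  18  14   9   3   0  -2  -4]
 [  7   8  10  11  14  14  15  15  13   6   2   0  -2]
 [  5   6   7   8   8   7   3   4   4   3   1   0  -1]
 [  3   4   4   4   1   0  -2  -4  -6   0   1   1   0]
 [  1   2   1   0   1   0   0  -2  -2   1   2   1   0]
 [  0   1   1   0   0   0   1   2   2   3   2   2   1]
 [ -1   0   2   0   0   0   0   2   3   0   1   0   0]
 [  0   0   0   0   1   0   0   0   0   0   0   0   0]]
25 [317.55 252.85]
26 [317.13 252.94]
26.8 [316.8  253.01]
28 [316.3  253.12]
29 [315.88 253.21]
```

>>> move_arm([
  {"xyz": [0,-0.2,0],"roll": 0,"grip": 0},
  {"xyz": [0,0,0],"roll": 0,"grip": 0},
  {"xyz": [0,0,0],"roll": 0,"grip": 0},
  {"xyz": [0,0,0],"roll": 0,"grip": 0},
])

```text
time_s: 14.65
position: [0.4638, -0.2279, 0.0617]
tcp_rot: [[0.157, 0.988, 0.005], [0.988, -0.157, -0.002], [-0.001, 0.005, -1.0]]
force: [6.7, 1.9, -1.7]
opening: 0.135
grasp_force: 30.0
```

```bash
python3 - 2>/dev/null <<'E'
from m import *
s=bot.read_state();print((.5206-np.array(s["position"])[:2]@[.988,-.156])*1000,s["grasp_force"],s["time_s"])
a,d=bot.capture("top");P=cloud("top",d);x,y,z=P[...,0],P[...,1],P[...,2]
m=(abs(x-.604)<.02)&(abs(y+.197)<.02)&(z>.09)&(z<.12);print("std",m.sum(),[np.median(P[...,i][m]).round(4) for i in range(3)])
print(bot.hand_in())
E
```

```text
26.850465351225484 30.015611692797393 14.65
std 163 [np.float64(0.6054), np.float64(-0.1978), np.float64(0.1062)]
the job is handed in; nothing more can be done
None
```

I turned the standard a quarter turn and reseated it fully, then pulled the slide about 26.9 mm to the red index and handed the job in still gripping it. The pointer-on-index position rests on the arm's measured pull and a coarse side-view check (good to about half a millimetre), because the arm hid the scale from the top camera.

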